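# Stand the fallen laser detector on its post platform

### The job

The laser detector has fallen on its face on the optical table: pick it up and stand it upright on its small foot on the raised platform, squarely facing the laser and with its window in line with the beam as seen from above. Feel for the platform, set the detector down gently rather than letting it drop, let go slowly and leave it standing free and still, without disturbing the other things on the table.

Things in the scene. Friction and masses are not known exactly. Their poses are not given: they have to be found in the camera images.
- detector: top-heavy, 178 mm tall standing, 0.37-0.58 kg, mass centre 120 mm up. Bright pillar 25 mm dia. on a foot 32 mm dia., 8 mm thick; above 128 mm a black box head 50 wide (y), 45 deep (x). Origin: centre of foot underside; z up the pillar, x out of the window. Starts fallen on its face (+x down): pillar axis 16 mm above the table at the foot, 29 at the head. Gripped weakly, its head droops.
- window (a point): centre of the detector's round window, whose bezel (36 mm dia.) stands out of the +x face of its head; 27.5 mm out and 153 mm up from the detector's origin; axes as the detector's. The opposite face has fins and a small brass connector reaching x = -32.5 mm.
- holder: black post holder bolted down, foot 72 mm dia., tube 42 mm dia., knob to -x. Clamped in its top is a level black platform plate 100 x 100 mm, 10 thick, centred over it, edges along its x and y. The plate's top is 95 to 135 mm above the table; it bears loads rigidly and its height is not reported: feel for it. Origin: centre of the foot, on the table; z up. The laser outlet is 250-270 mm off to its +y.
- aperture (a point): the beam outlet in the end of the laser head, a black and silver box 200 mm long, 70 wide, 60 high, bolted down on two pillars, underside 232 mm up. This point is 262 mm above the table. The beam leaves level along its -x axis at its y = 0 and passes within 12 mm of the platform's middle, as seen from above. A detector facing it squarely has its x along this +x. Beam height is trimmed later.
- lens: bystander: lens in a black ring 64 mm dia. on a bright pedestal pillar, 147 mm tall, foot 32 mm dia., standing loose. Origin: centre of the underside of its foot.
- fork: bystander: steel clamping fork, 92 mm long (x), 50 wide, 20 high, lying loose. Origin: under its middle.
- driver: bystander: hex driver 180 mm long (x) with a black handle at its -x end, lying loose. Origin: under its middle.
There are look-alikes about, which are no part of the job. Leave any purple or white look-alike of the holder alone.

How it is judged:
At the end, for the whole second after the job is handed in: The detector stands on its foot on the platform, upright within 2.3 degrees, still (under 10 mm/s and 0.05 rad/s), its window facing the laser within 8 degrees, the middle of the window within 9 mm sideways of the beam line seen from above (angle between detector's own z axis and vertical below 0.04 rad and contact force between detector and holder above 1 N and height (world z) of detector above 0.085 m and y of window in the frame of aperture between -0.009 and 0.009 m and angle between the x axis of detector and the x axis of aperture, either way round below 0.14 rad and x of aperture in the frame of detector above 0.1 m and linear speed of detector below 0.01 m/s and angular speed of detector below 0.05 rad/s); the robot touches nothing.
It fails at once if the detector is dropped: it falls freely, touched by nothing, faster than 0.25 m/s (contact force between detector and anything else below 0.01 N and linear speed of detector above 0.25 m/s).
It fails at once if the detector is set down hard: more than 40 N between it and the platform or holder (contact force between detector and holder above 40 N).
It fails at once if another thing on the table (lens, fork, driver) is moved by more than 25 mm (distance of any of lens, fork, driver from where it was at the start of the episode above 0.025 m).
It fails at once if the lens is tipped over (angle between lens's own z axis and vertical above 0.5 rad).
It also fails if it takes over 48 s, if anything falls off the work surface, if the arm or the gripper's body presses on something with over 40 N, if the wrist force passes 120 N, or if a joint passes its speed limit or range.

### The arm

A 6-joint arm with a two-finger parallel gripper is mounted at the origin on the work surface. World frame = base frame: x ahead of the robot, y to its left, z up, the work surface at z = 0. Lengths are in m, angles in rad, forces in N, time in s.
With the tool pointing down it reaches from about 0.325 to 0.85 m from the base axis. Payload 15.5 kg.
Tool frame: the origin (TCP) lies midway between the tips of the shut fingers; the grasp point (between the pads) lies 19 mm behind it (bot.grip_point_offset is the distance from the TCP to the grasp point, in m); z points along the fingers, y is the line along which they close (so a half turn about z gives the same grasp; the last joint's range is limited). The gripper opens to 91 mm and grips with 3 to 60 N. Pads are 32 mm wide; open, the fingers measure 118 mm over their backs; the gripper's body (76 mm by 178 mm) begins 60 mm behind the grasp point.
Start: joints at [-0.096, 0.494, 1.345, -0, 1.302, -0.096], TCP at [0.625, 0, 0.214] pointing down, gripper open.
Joint ranges: [-2.91, 2.91], [-0.82, 2.16], [0.22, 2.67], [-1.22, 4.37], [0.12, 2.79], [-3.08, 3.08]. Speed limits (rad/s): [1.89, 1.89, 2.57, 3.01, 3.01, 3.01].

### API

Orientations are given as a rotation vector (axis times angle).
In Python, from bench import bot, vision gives the robot as it stands.
- The arm moves only by the tool play_rows, never from a script. Its arguments are lists of equal length, an entry for each row: "dr": the turn, a rotation vector about the tool's x, y, z in units of 6 degrees (1.0 is 6 degrees), a list of three; "travel": the shift along the tool's x, y, z in units of 30 mm (1.0 is 30 mm), a list of three; "jaw": the opening, from 0 (shut) to 1 (fully open). In form: {"dr": [[wx, wy, wz], ...], "travel": [[x, y, z], ...], "jaw": [jaw, ...]}. A call has 1 to 8 rows; each row is the pose to reach, as a shift and turn from the pose commanded when the call began, along the tool's axes at that moment; what a row does not reach only later rows make up. A row lasts 1/10 s, in which the tool goes at most 50 mm and 8.59 degrees, less where a joint would pass 70% of its speed; a pose out of reach is approached as far as the arm can. A call with a gripper value outside its range is refused whole. The fingers move at their own pace and stop on an object; the grip force is fixed at half the most. Time passes only in rows, so rows that repeat a pose let the fingers close. It gives the time, the measured TCP pose, the force, the opening and the grip force at its end, in the units of the state.
- bot.get_state(): the state, without advancing time (a new reading comes with each control period).
- vision.capture(name): name is "scene" or "side" or "wrist"; returns the picture (384x512x3 uint8, red, green, blue); there is no depth.
- vision.calibration(name): a dict with "fx", "fy", "cx", "cy" (pixels), "T" (4x4, takes a point from camera to world coordinates); the wrist camera has in their place "tool_from_camera" (4x4, takes a point from camera to tool coordinates, whose origin is the TCP and whose axes are the flange's). Camera axes: x right, y up, looking along -z (the intrinsics and any distortion apply to the point x, -y, -z); pixel columns grow to the right and rows downward; lengths in m; the calibration is good to about 2 mm. A picture is of the moment at which its call begins: read the wrist's pose just before it. calibration takes no time and is no camera call.
- bot.finish_job(): hands the job in; it is judged then, once.
The state is a dict: "clock": time; "q": joint angles; "joint_vel": joint speeds; "tau": joint torques, N m; "ee_pos": TCP position; "tool_rot": TCP orientation; "wrist_force": force on the tool from outside, world axes, zero at the start; "moment": the same for the moment, N m; "width": opening from 0.0 (shut) to 1.0 (fully open); "finger_force": force on a finger pad.
Only numpy, scipy, OpenCV 4.12 (cv2) and the standard library are available. Lean on these libraries where they do the work, as an engineer would, in place of code of your own. Each camera call takes 0.05 s, during which the arm holds its last target. There are 200 camera calls.

## Working session

There is one attempt and no reset: what is moved stays moved. The work goes in short steps, Python scripts to look and compute and a tool call to move; the robot and the scene stay as the last step left them, time stands still between calls to the robot, and variables do not carry over. Pictures are saved under pics/ and viewed, at most 10 in all, crops included, and the job is handed in when it is done.

Besides the shell and the picture viewer there is one more tool, called after ">>>" as name(argument=value, ...) on one line, values as JSON. play_rows: Moves the arm, as the interface text tells. Its arguments: {"type":"object","properties":{"dr":{"type":"array","items":{"type":"array","items":{"type":"number"}}},"travel":{"type":"array","items":{"type":"array","items":{"type":"number"}}},"jaw":{"type":"array","items":{"type":"number"}}},"required":["dr","travel","jaw"]}

```bash
ls; mkdir -p pics
python3 - <<'E'
from bench import bot, vision
import cv2, numpy as np
np.set_printoptions(precision=4,suppress=True)
s=bot.get_state(); print(s)
ims=[]
for n in ("scene","side"):
    im=vision.capture(n); cv2.imwrite(f"pics/{n}0.png",cv2.resize(im[:,:,::-1],(800,600),interpolation=cv2.INTER_CUBIC)); np.save(f"pics/{n}0.npy",im)
im=vision.capture("wrist"); np.save("pics/wrist0.npy",im); cv2.imwrite("pics/wrist0.png",im[:,:,::-1])
for n in ("scene","side","wrist"): print(n,vision.calibration(n))
print(bot.grip_point_offset)
E
```

```text
pics
{'clock': 0.0, 'q': array([-0.0955,  0.4942,  1.3461, -0.    ,  1.3024, -0.0955]), 'joint_vel': array([-0.0007, -0.0012,  0.0007, -0.0008,  0.0017, -0.0002]), 'tau': array([ -0.0011, -87.8815, -38.1857,   0.0705,   0.0534,  -0.0002]), 'ee_pos': array([0.6247, 0.    , 0.2134]), 'tool_rot': array([-2.2209, -2.2208,  0.0011]), 'wrist_force': array([-0.1548,  0.2722, -0.2809]), 'moment': array([ 0.0099, -0.0398,  0.0061]), 'finger_force': 0.0, 'width': 1.002567733234734}
scene {'fx': 350.3824282535251, 'fy': 350.3824282535251, 'cx': 260.80254715189665, 'cy': 190.90351511832404, 'T': array([[ 0.3716, -0.7726,  0.5147,  1.0754],
       [ 0.9283,  0.3035, -0.2147, -0.1812],
       [ 0.0097,  0.5576,  0.8301,  1.0152],
       [ 0.    ,  0.    ,  0.    ,  1.    ]])}
side {'fx': 474.2677505704156, 'fy': 474.2677505704156, 'cx': 260.07049822335046, 'cy': 192.64240838884479, 'T': array([[-0.9711,  0.1252, -0.2033,  0.2808],
       [-0.2387, -0.4997,  0.8327,  1.16  ],
       [ 0.0027,  0.8571,  0.5151,  0.8767],
       [ 0.    ,  0.    ,  0.    ,  1.    ]])}
wrist {'fx': 322.4644991015273, 'fy': 322.4644991015273, 'cx': 256.4846643908944, 'cy': 192.23638162922285, 'tool_from_camera': array([[-0.0008,  0.97  ,  0.2431,  0.0683],
       [ 1.    ,  0.0008,  0.0001,  0.0004],
       [-0.0002,  0.2431, -0.97  , -0.1719],
       [ 0.    ,  0.    ,  0.    ,  1.    ]])}
0.0188
```

View pics/scene0.png

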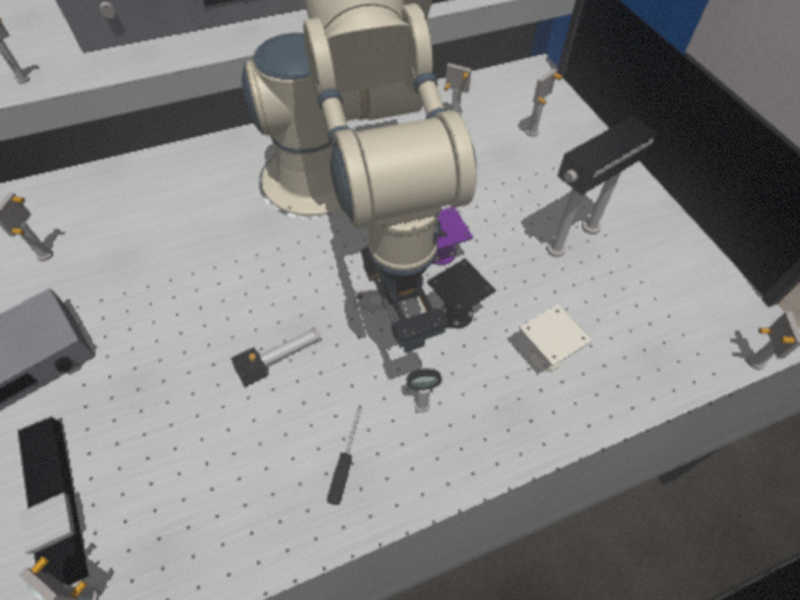

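View pics/side0.png

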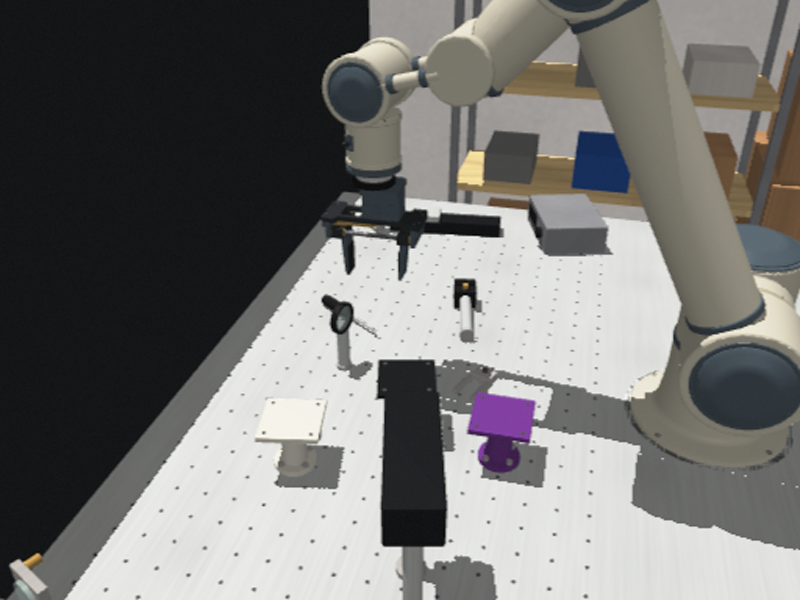

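Scene view (800x600 px): the fallen detector has its head at (250,365) and foot at (318,335). The lens is at (424,385), the driver at (345,455) and the laser at (607,155), with its outlet near (570,175).

There are three holder candidates: black plate (461,288), purple (450,228) and white (555,335). The black one fits the description: it is black and in line with the laser. The side view shows it at (407,378), in front of the laser outlet. I'll confirm this in an enlarged crop.

Run:
```python
import cv2, numpy as np
sc=np.load("pics/scene0.npy")[:,:,::-1]; si=np.load("pics/side0.npy")[:,:,::-1]; w=np.load("pics/wrist0.npy")[:,:,::-1]
def crop(im,x,y,wd,h,k,step):
    c=cv2.resize(im[y:y+h,x:x+wd],None,fx=k,fy=k,interpolation=cv2.INTER_CUBIC)
    for u in range((x//step+1)*step,x+wd,step): 
        cv2.line(c,((u-x)*k,0),((u-x)*k,8),(0,0,255),1); cv2.putText(c,str(u),((u-x)*k-10,18),0,.35,(0,0,255),1)
    for v in range((y//step+1)*step,y+h,step):
        cv2.line(c,(0,(v-y)*k),(8,(v-y)*k),(0,0,255),1); cv2.putText(c,str(v),(10,(v-y)*k+4),0,.35,(0,0,255),1)
    return c
a=crop(sc,140,200,80,60,5,10); b=crop(sc,260,130,80,60,5,10)
c=crop(si,230,220,80,60,5,10); d=crop(si,270,170,80,60,5,10)
cv2.imwrite("pics/m1.png",np.vstack([np.hstack([a,b]),np.hstack([c,d])]))
e=crop(sc,340,70,80,60,5,10); f=crop(si,230,280,80,75,4,10)
e=cv2.resize(e,(400,300));f2=np.zeros((300,400,3),np.uint8); f2[:300,:320]=f
g=cv2.resize(w,(400,300))
cv2.imwrite("pics/m2.png",np.vstack([np.hstack([e,f2]),np.hstack([g,cv2.resize(sc,(400,300))])]))
```

```text
(no output)
```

View pics/m1.png

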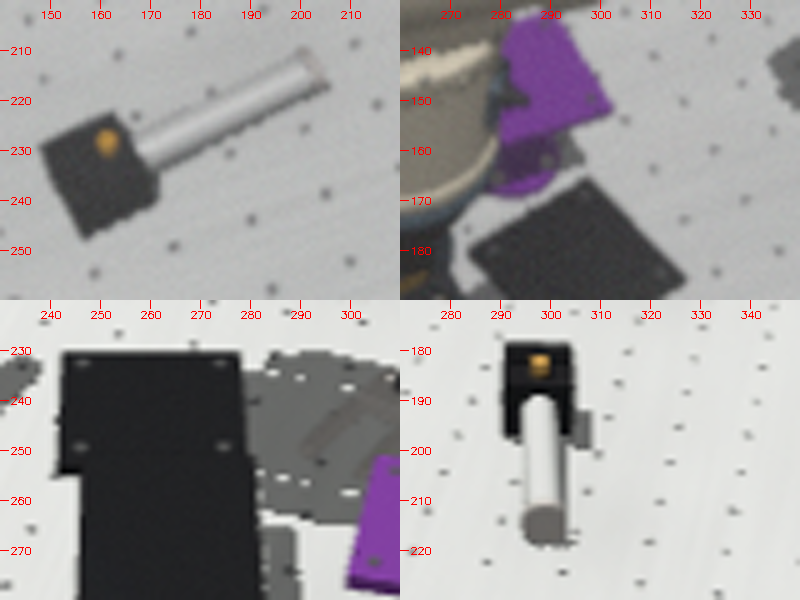

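View pics/m2.png

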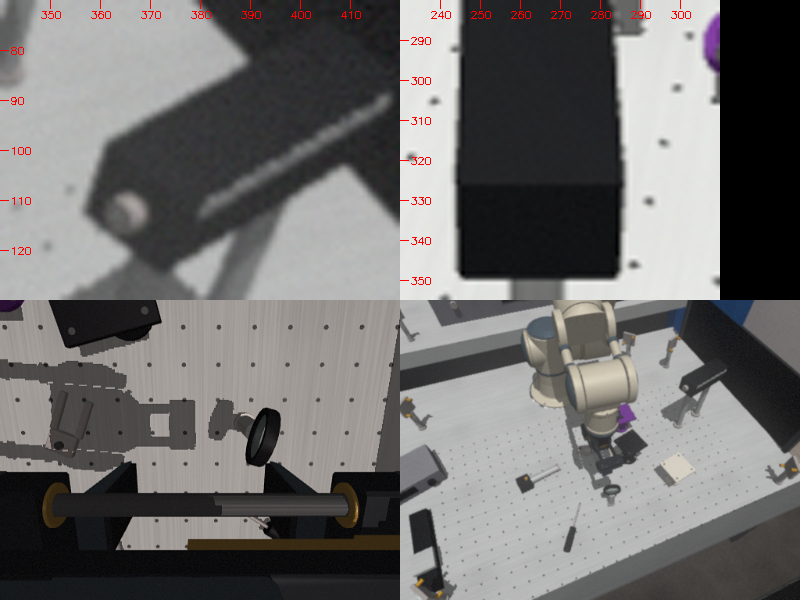

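The crops show the following:
- **Holder:** a black plate with corner screws. In the scene view its corners are (274,180), (297.6,165.6) and (317.4,186). The purple one is separate, so black is confirmed as the holder.
- **Laser:** outlet disc at scene (365,112.4).
- **Detector:** foot end at scene (202.4,214.4), and the pillar meets the head at (169,230.6).
- **Fork:** in the wrist view at about (92,156).

```bash
cat > h.py <<'E'
import numpy as np
from bench import bot, vision
from scipy.spatial.transform import Rotation as R
np.set_printoptions(precision=4,suppress=True)
def Tool():
    s=bot.get_state(); T=np.eye(4); T[:3,:3]=R.from_rotvec(s["tool_rot"]).as_matrix(); T[:3,3]=s["ee_pos"]; return T
def ray(n,u,v,T=None):
    c=vision.calibration(n); M=c["T"] if n!="wrist" else T@c["tool_from_camera"]
    d=M[:3,:3]@np.array([(u-c["cx"])/c["fx"],-(v-c["cy"])/c["fy"],-1]); return M[:3,3],d/np.linalg.norm(d)
def plane(n,u,v,z,T=None):
    o,d=ray(n,u,v,T); return o+d*(z-o[2])/d[2]
def tri(*rs):
    A=sum(np.eye(3)-np.outer(d,d) for o,d in rs); b=sum((np.eye(3)-np.outer(d,d))@o for o,d in rs)
    p=np.linalg.solve(A,b); return p,max(np.linalg.norm((np.eye(3)-np.outer(d,d))@(p-o)) for o,d in rs)
E
python3 - <<'E'
from h import *
T=Tool(); c=vision.calibration
print("plate -x-y",tri(ray("scene",274,180.4),ray("side",278,230.4)))
for z in (.095,.115,.135):
    print(z,[plane("scene",*p,z)[:2] for p in ((274,180.4),(297.6,165.6),(317.4,186))],[plane("side",*p,z)[:2] for p in ((242.4,230.4),(278,230.4))])
print("laser side top", [plane("side",*p,.292)[:2] for p in ((245,325.5),(285,325.5),(246,258),(281,255))])
print("aper scene",plane("scene",365,112.4,.262), [plane("scene",*p,.292)[:2] for p in((361.4,98),(390,82.4))])
print("foot",tri(ray("scene",202.4,214.4),ray("side",298.6,215)),plane("scene",202.4,214.4,.016),plane("side",298.6,215,.016))
print("neck scene",plane("scene",169,230.6,.035),"side",plane("side",298,189,.04))
print("brass",tri(ray("scene",161.4,228.3),ray("side",298,182.5)))
print("fork w",plane("wrist",92,156,.01,T),"lens foot w",plane("wrist",300,157,.0,T))
print("lens foot scene",plane("scene",270,260,.0))
print("white",plane("scene",355,212,.12),"purple",plane("scene",288,145,.12))
E
```

```text
plate -x-y (array([0.4887, 0.1065, 0.1088]), np.float64(0.0024336272939556682))
0.095 [array([0.4824, 0.1116]), array([0.4554, 0.2085]), array([0.5535, 0.2324])] [array([0.5883, 0.1096]), array([0.4907, 0.0852])]
0.115 [array([0.4953, 0.1053]), array([0.4688, 0.2   ]), array([0.5648, 0.2234])] [array([0.5804, 0.1364]), array([0.4853, 0.1127])]
0.135 [array([0.5082, 0.0989]), array([0.4823, 0.1916]), array([0.5761, 0.2144])] [array([0.5726, 0.1633]), array([0.48  , 0.1402])]
laser side top [array([0.4349, 0.6296]), array([0.3715, 0.6139]), array([0.4792, 0.4613]), array([0.4149, 0.4357])]
aper scene [0.4562 0.418  0.262 ] [array([0.4231, 0.4166]), array([0.393 , 0.5388])]
foot (array([ 0.4665, -0.1356,  0.008 ]), np.float64(0.0005417740760505402)) [ 0.472  -0.1357  0.016 ] [ 0.4645 -0.1242  0.016 ]
neck scene [ 0.5014 -0.2501  0.035 ] side [ 0.4892 -0.2484  0.04  ]
brass (array([ 0.4944, -0.2692,  0.053 ]), np.float64(0.0011614454647595176))
fork w [0.4329 0.018  0.01  ] lens foot w [0.6771 0.0153 0.    ]
lens foot scene [0.6945 0.0123 0.    ]
white [0.6925 0.2824 0.12  ] purple [0.3804 0.2053 0.12  ]
```

>>> play_rows(dr=[[0,0,-0.7],[0,0,-1.4],[0,0,-2.1],[0,0,-2.1],[0,0,-2.1],[0,0,-2.1],[0,0,-2.1],[0,0,-2.1]], travel=[[-1.2,-0.8,0.1],[-2.5,-1.7,0.2],[-3.8,-2.6,0.4],[-5.2,-3.6,0.6],[-6.7,-4.7,0.8],[-6.7,-4.7,0.8],[-6.7,-4.7,0.8],[-6.7,-4.7,0.8]], jaw=[1,1,1,1,1,1,1,1])

```text
clock: 0.95
ee_pos: [0.4846, -0.2005, 0.19]
tool_rot: [1.964, 2.452, 0.001]
wrist_force: [0.0, 0.2, 0.5]
width: 0.998
finger_force: 0.0
```

Run:
```python
from h import *
import cv2,json
T=Tool(); s=bot.get_state(); print(s["q"])
json.dump([[list(map(float,s["q"])),T.tolist()]],open("kin.json","w"))
im=vision.capture("wrist"); np.save("pics/w1.npy",im); np.save("pics/w1T.npy",T)
side=vision.capture("side"); np.save("pics/s1.npy",side); sc=vision.capture("scene"); np.save("pics/c1.npy",sc)
a=cv2.resize(im[:,:,::-1],(800,600))
for u in range(50,512,50):
    cv2.putText(a,str(u),(int(u*1.5625)-10,10),0,.35,(0,0,255),1)
for v in range(50,384,50): cv2.putText(a,str(v),(2,int(v*1.5625)+4),0,.35,(0,0,255),1)
cv2.imwrite("pics/w1.png",a)
```

```text
[-0.5064  0.38    1.6233  0.0004  1.1381 -0.7264]
```

View pics/w1.png

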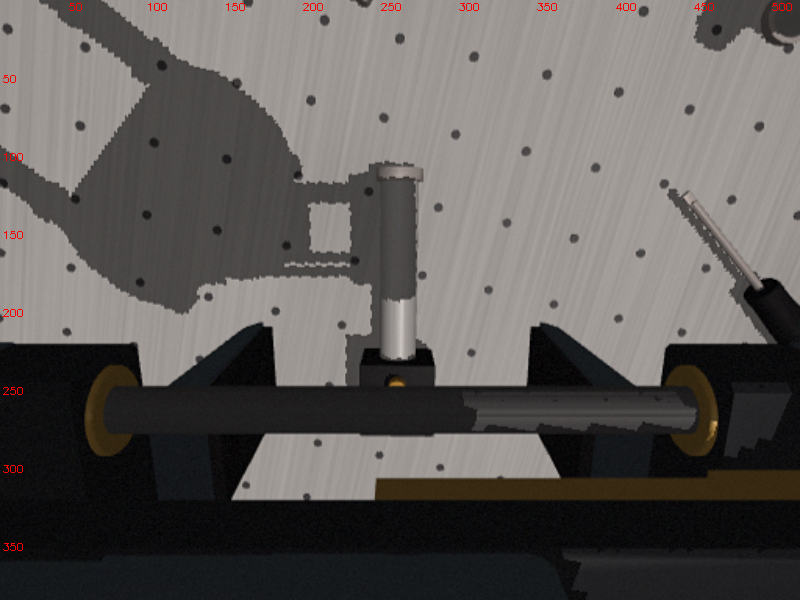

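The wrist view shows the pillar vertical, centred on column 255. The foot end is at row 106 and the neck at row 229, so the jaws already line up with the detector. Next is a small wiggle to learn the wrist kinematics.

>>> play_rows(dr=[[1,1.3,0],[2,2.6,0],[3,4,0],[3,4,0],[3,4,0],[3,4,0]], travel=[[0,0,-0.3],[0,0,-0.6],[0,0,-1],[0,0,-1],[0,0,-1],[0,0,-1]], jaw=[1,1,1,1,1,1])

```text
clock: 1.7
ee_pos: [0.4844, -0.2004, 0.2193]
tool_rot: [-1.637, -2.045, -0.022]
wrist_force: [0.2, 0.3, -0.7]
width: 0.997
finger_force: 0.0
```

Run:
```python
from h import *
import json
k=json.load(open("kin.json")); s=bot.get_state(); T=Tool(); k.append([list(map(float,s["q"])),T.tolist()])
T0=np.eye(4);T0[:3,:3]=R.from_rotvec([-2.2209,-2.2208,.0011]).as_matrix();T0[:3,3]=[.6247,0,.2134]
k.insert(0,[[-0.0955,0.4942,1.3461,0,1.3024,-0.0955],T0.tolist()])
json.dump(k,open("kin.json","w"))
print(s["q"]); print(T)
q=s["q"]
for s4 in (1,-1):
  for s6 in(1,-1):
    M=R.from_euler("ZYZYZ",[q[0],q[1]+q[2],s4*q[3],q[4],s6*q[5]]).as_matrix()
    M0=R.from_euler("ZYZYZ",[k[0][0][0],k[0][0][1]+k[0][0][2],0,k[0][0][4],s6*k[0][0][5]]).as_matrix()
    print(s4,s6); print(M.T@T[:3,:3]); print(M0.T@T0[:3,:3])
```

```text
[-0.5567  0.6287  1.2069  0.0767  1.8229 -0.778 ]
[[-0.1379  0.9148 -0.3797  0.4844]
 [ 0.9065  0.271   0.3237 -0.2004]
 [ 0.399  -0.2996 -0.8666  0.2193]
 [ 0.      0.      0.      1.    ]]Traceback (most recent call last):
  File "<stdin>", line 11, in <module>
  File "scipy/spatial/transform/_rotation.pyx", line 1413, in scipy.spatial.transform._rotation.Rotation.from_euler
ValueError: Expected axis specification to be a non-empty string of upto 3 characters, got ZYZYZ
```

```bash
cat > kin.py <<'E'
import numpy as np, json
from scipy.spatial.transform import Rotation as R
from scipy.optimize import least_squares
def Rz(a): return R.from_euler("z",a).as_matrix()
def Ry(a): return R.from_euler("y",a).as_matrix()
def fk(q,p,s4,s6,place):
    # p: a1,L2,L3,e,h,D,lat
    a1,L2,L3,e,h,D,lat=p; l=[0,0,0]; l[place]=lat
    A=Rz(q[0]); x=A@[a1,l[0],h]; A=A@Ry(q[1]); x=x+A@[0,0,L2]; A=A@Ry(q[2]); x=x+A@[e,l[1],L3]
    A=A@Rz(s4*q[3])@Ry(q[4]); x=x+A@[0,l[2],D]; A=A@Rz(s6*q[5])
    return x,A
E
python3 - <<'E'
from kin import *; np.set_printoptions(precision=4,suppress=True)
k=json.load(open("kin.json"))
for s4 in (1,-1):
  for s6 in(1,-1):
    for i in range(3):
      T=np.array(k[i][1]); x,A=fk(k[i][0],[0]*7,s4,s6,0); print(s4,s6,i,R.from_matrix(A.T@T[:3,:3]).as_rotvec())
E
```

```text
1 1 0 [-0.     -0.      1.5708]
1 1 1 [-0.      0.      1.5708]
1 1 2 [-0.     -0.      1.5708]
1 -1 0 [-0.     -0.      1.3798]
1 -1 1 [-0.      0.      0.1181]
1 -1 2 [-0.      0.      0.0147]
-1 1 0 [-0.     -0.      1.5708]
-1 1 1 [-0.0008  0.      1.5711]
-1 1 2 [-0.1641  0.0012  1.5294]
-1 -1 0 [-0.     -0.      1.3798]
-1 -1 1 [-0.0005  0.0005  0.1184]
-1 -1 2 [-0.105   0.105  -0.0236]
```

Run:
```python
from kin import *; np.set_printoptions(precision=4,suppress=True)
k=json.load(open("kin.json"))
def res(p,pl): return np.concatenate([(fk(q,p,1,1,pl)[0]-np.array(T)[:3,3])*1e3 for q,T in k]+[(p-[0,.4,.35,0,.3,.3,.06])*.05])
for pl in range(3):
    r=least_squares(res,[0,.4,.35,0,.3,.3,.06],args=(pl,)); print(pl,r.x,r.fun[:9])
```

```text
0 [-0.0015  0.5984  0.3849  0.1169  0.2548  0.3531  0.0596] [-0.0015  0.0113 -0.004  -0.0099 -0.018   0.0001  0.0071  0.0068  0.0039]
1 [-0.0015  0.5984  0.3849  0.1169  0.2548  0.3531  0.0596] [-0.0015  0.0113 -0.004  -0.0099 -0.018   0.0001  0.0071  0.0068  0.0039]
2 [-0.0655  0.6907  0.3877  0.0519  0.1333  0.3752  0.0591] [-0.3088 -0.4635 -0.4116 -0.2423 -0.454   0.011   0.7308  0.6918  0.4006]
```

```bash
cat >> kin.py <<'E'
P=[-0.0015,0.5984,0.3849,0.1169,0.2548,0.3531,0.0596]
LO=np.array([-2.91,-.82,.22,-1.22,.12,-3.08]); HI=np.array([2.91,2.16,2.67,4.37,2.79,3.08])
RT=R.from_euler("z",np.pi/2).as_matrix()
def ik(x,A,q0):
    def f(q):
        X,B=fk(q,P,1,1,0); return np.concatenate([(X-x)*10,R.from_matrix((B@RT).T@A).as_rotvec()])
    r=least_squares(f,np.clip(q0,LO+.01,HI-.01),bounds=(LO,HI)); return r.x,np.abs(r.fun).max()
def axes(x,z): # frame with tool x, tool z
    return np.stack([x,np.cross(z,x),z],1)
up=np.array([0,0,1.])
def hv(deg): a=np.radians(deg); return np.array([np.cos(a),np.sin(a),0])
E
python3 - <<'E'
from kin import *; np.set_printoptions(precision=3,suppress=True)
zt=.109; beam=hv(104); pos=np.array([.5195,.165,zt])
d0=hv(-77.4)
for sx,name in ((-1,"A toolx=-z"),(1,"B toolx=+z")):
  for phi in (-30,0,30):      # swing about det z
    for tilt in (0,25):    # tool tip pointing down towards foot
      def grasp(Rd):
        Rg=Rd@R.from_euler("z",phi,degrees=True).as_matrix()
        z=np.cos(np.radians(tilt))*Rg[:,0]-np.sin(np.radians(tilt))*Rg[:,2]; xx=np.sin(np.radians(tilt))*Rg[:,0]+np.cos(np.radians(tilt))*Rg[:,2]
        return axes(sx*xx,z)
      s=np.sin(np.radians(5)); zd=np.cos(np.radians(5))*d0+s*up; xd=s*d0-np.cos(np.radians(5))*up
      Rp=np.stack([xd,np.cross(zd,xd),zd],1); Rf=np.stack([beam,np.cross(up,beam),up],1)
      out=[]
      for Rd,o in ((Rp,np.array([.470,-.134,.016])),(Rf,pos)):
        A=grasp(Rd); x=o+Rd@[0,0,.104]+A[:,2]*.0188
        best=min((ik(x,A,q0) for q0 in ([-.5,.5,1.4,0,1.3,-.7],[-.3,.3,1.4,1.5,1.5,0],[-.3,.3,1.4,1.5,1.5,2],[-.3,.3,1.4,1.5,1.5,-2],[-.5,.5,1.4,0,1.3,2.4],[-.5,.5,1.4,3,1.3,0])),key=lambda r:r[1])
        out.append(best)
      print(name,phi,tilt,*[(a,round(b,4)) for a,b in out])
E
```

```text
A toolx=-z -30 0 (array([-0.35 ,  0.851,  1.411, -0.352,  1.31 , -0.38 ]), np.float64(0.0)) (array([-0.482,  0.926,  1.984,  1.373,  1.617,  1.797]), np.float64(0.0))
A toolx=-z -30 25 (array([-0.525,  0.936,  1.224, -0.048,  1.592, -0.59 ]), np.float64(0.0)) (array([-0.414,  0.618,  1.965,  1.222,  1.272,  2.153]), np.float64(0.0))
A toolx=-z 0 0 (array([-0.515,  0.66 ,  1.779, -0.108,  0.647, -0.651]), np.float64(0.0)) (array([-0.356,  0.967,  1.558,  1.062,  1.903,  2.1  ]), np.float64(0.0))
A toolx=-z 0 25 (array([-0.686,  0.769,  1.542,  0.236,  1.121, -1.04 ]), np.float64(0.0)) (array([-0.313,  0.732,  1.579,  0.881,  1.64 ,  2.25 ]), np.float64(0.0))
A toolx=-z 30 0 (array([-0.798,  0.693,  2.099,  1.6  ,  0.396, -2.57 ]), np.float64(0.0)) (array([-0.179,  1.068,  1.169,  0.861,  2.262,  2.209]), np.float64(0.0))
A toolx=-z 30 25 (array([-0.914,  0.77 ,  1.788,  0.787,  0.911, -1.874]), np.float64(0.0)) (array([-0.154,  0.86 ,  1.225,  0.648,  2.005,  2.19 ]), np.float64(0.0))
B toolx=+z -30 0 (array([-0.35 ,  0.851,  1.411, -0.352,  1.31 ,  2.762]), np.float64(0.0)) (array([-
[... 197 characters left out ...]
,  1.272, -0.989]), np.float64(0.0))
B toolx=+z 0 0 (array([-0.515,  0.66 ,  1.779, -0.108,  0.647,  2.491]), np.float64(0.0)) (array([-0.356,  0.967,  1.558,  1.062,  1.903, -1.041]), np.float64(0.0))
B toolx=+z 0 25 (array([-0.686,  0.769,  1.542,  0.236,  1.121,  2.101]), np.float64(0.0)) (array([-0.313,  0.732,  1.579,  0.881,  1.64 , -0.891]), np.float64(0.0))
B toolx=+z 30 0 (array([-0.798,  0.693,  2.099,  1.6  ,  0.396,  0.571]), np.float64(0.0)) (array([-0.179,  1.068,  1.169,  0.861,  2.262, -0.932]), np.float64(0.0))
B toolx=+z 30 25 (array([-0.914,  0.77 ,  1.788,  0.787,  0.911,  1.268]), np.float64(0.0)) (array([-0.154,  0.86 ,  1.225,  0.648,  2.005, -0.952]), np.float64(0.0))
```

Run:
```python
from h import *
T=np.load("pics/w1T.npy")
f=plane("wrist",255.4,105.6,.030,T); n=plane("wrist",254.9,229,.038,T); fl=plane("wrist",255.4,114.5,.030,T)
d=(n-f)[:2]; L=np.linalg.norm(d)
print("foot",f,"neck",n,"len",L,"ang",np.degrees(np.arctan2(d[1],d[0])),"flange thick",np.linalg.norm((fl-f)[:2]))
u=d/L
print("grasp from foot .104",f[:2]+u*.104,"from neck",n[:2]-u*.024)
```

```text
foot [ 0.4676 -0.1281  0.03  ] neck [ 0.4947 -0.2524  0.038 ] len 0.12718365120269995 ang -77.72310601764238 flange thick 0.0086023816766659
grasp from foot .104 [ 0.4897 -0.2297] from neck [ 0.4896 -0.2289]
```

```bash
cat > goto.py <<'E'
from h import *; from kin import axes,hv,up,ik
def rel(x,A,n=""):
    T=Tool(); t=T[:3,:3].T@(x-T[:3,3])/.03; r=R.from_matrix(T[:3,:3].T@A).as_rotvec()/np.radians(6)
    print(n,"dr",r.round(2),"travel",t.round(3),"mm",round(np.linalg.norm(t)*30),"deg",round(np.linalg.norm(r)*6,1))
d0=hv(-77.6); a=np.radians(4.9); zd=np.cos(a)*d0+np.sin(a)*up; xd=np.sin(a)*d0-np.cos(a)*up
PICK=np.array([.490,-.2309,.0078]); RP=axes(-zd,xd)
E
python3 - <<'E'
from goto import *
rel(PICK+[0,0,.1],RP,"pre"); print(RP.T@[0,0,-.1]/.03)
print(ik(PICK,RP,bot.get_state()["q"]))
E
```

```text
pre dr [-3.01 -4.79  0.17] travel [-2.429  1.01   2.82 ] mm 116 deg 34.0
[0.2847 0.     3.3212]
(array([-0.5088,  0.6542,  1.7895, -0.1067,  0.6438, -0.6416]), np.float64(3.0110189603775148e-12))
```

>>> play_rows(dr=[[-0.6,-0.96,0.03],[-1.2,-1.92,0.07],[-1.8,-2.87,0.1],[-2.4,-3.83,0.14],[-3.01,-4.79,0.17],[-3.01,-4.79,0.17],[-3.01,-4.79,0.17],[-3.01,-4.79,0.17]], travel=[[-0.49,0.2,0.56],[-0.97,0.4,1.13],[-1.46,0.6,1.7],[-1.94,0.8,2.25],[-2.43,1.01,2.82],[-2.43,1.01,2.82],[-2.43,1.01,2.82],[-2.43,1.01,2.82]], jaw=[1,1,1,1,1,1,1,1])

```text
clock: 2.5
ee_pos: [0.4907, -0.2318, 0.1099]
tool_rot: [1.928, 2.396, -0.081]
wrist_force: [-0.2, -0.6, 0.2]
width: 1.006
finger_force: 0.0
```

Run:
```python
from goto import *
print(Tool()); rel(PICK,RP,"pick")
```

```text
[[-0.2131  0.9769  0.0178  0.4907]
 [ 0.9734  0.2139 -0.0819 -0.2318]
 [-0.0838 -0.0001 -0.9965  0.1099]
 [ 0.      0.      0.      1.    ]]
pick dr [-0.   -0.02 -0.01] travel [ 0.32  -0.016  3.39 ] mm 102 deg 0.1
```

>>> play_rows(dr=[[0,0,0],[0,0,0],[0,0,0],[0,0,0],[0,0,0],[0,0,0],[0,0,0],[0,0,0]], travel=[[0.06,0,0.7],[0.12,0,1.4],[0.18,0,2.1],[0.24,0,2.8],[0.29,0,3.2],[0.3,0,3.35],[0.3,0,3.35],[0.3,0,3.35]], jaw=[1,1,1,1,1,1,1,1])

```text
clock: 3.3
ee_pos: [0.4899, -0.2312, 0.0083]
tool_rot: [1.928, 2.395, -0.081]
wrist_force: [0.2, -0.8, 0.9]
width: 1.003
finger_force: 0.0
```

>>> play_rows(dr=[[0,0,0],[0,0,0],[0,0,0],[0,0,0],[0,0,0],[0,0,0],[0,0,0],[0,0,0]], travel=[[0,0,0],[0,0,0],[0,0,0],[0,0,0],[0,0,0],[0,0,0],[0,0,0],[0,0,0]], jaw=[0.8,0.6,0.45,0.3,0.2,0.2,0.15,0.15])

```text
clock: 4.1
ee_pos: [0.4893, -0.2309, 0.0075]
tool_rot: [1.928, 2.396, -0.082]
wrist_force: [0.4, 0.1, 0.3]
width: 0.328
finger_force: 0.0
```

Run:
```python
from goto import *
s=bot.get_state(); print(s["wrist_force"],s["width"],s["finger_force"]); rel(PICK,RP,"pick")
```

```text
[0.4325 0.1441 0.269 ] 0.3275646300089694 0.0
pick dr [-0.01 -0.01 -0.01] travel [-0.007  0.022 -0.011] mm 1 deg 0.1
```

>>> play_rows(dr=[[0,0,0],[0,0,0],[0,0,0],[0,0,0],[0,0,0],[0,0,0],[0,0,0]], travel=[[0,0,0],[0,0,0],[0,0,0],[0,0,0],[0,0,0],[0,0,0],[0,0,0]], jaw=[0.1,0,0,0,0,0,0])

```text
clock: 4.8
ee_pos: [0.4893, -0.2309, 0.0075]
tool_rot: [1.928, 2.396, -0.082]
wrist_force: [-1.4, -1.1, 0.0]
width: 0.269
finger_force: 30.0
```

>>> play_rows(dr=[[0,0,0],[0,0,0],[0,0,0],[0,0,0],[0,0,0],[0,0,0],[0,0,0],[0,0,0]], travel=[[-0.02,0,-0.2],[-0.04,0,-0.5],[-0.08,0,-0.9],[-0.12,0,-1.3],[-0.16,0,-1.8],[-0.2,0,-2.3],[-0.2,0,-2.3],[-0.2,0,-2.3]], jaw=[0,0,0,0,0,0,0,0])

```text
clock: 5.6
ee_pos: [0.4896, -0.2311, 0.0772]
tool_rot: [1.927, 2.395, -0.081]
wrist_force: [-0.8, 0.5, -4.1]
width: 0.266
finger_force: 30.0
```

Run:
```python
from goto import *
import cv2
s=bot.get_state(); print(s["wrist_force"],s["moment"],s["width"],s["finger_force"],s["q"]); 
ims=[]
for n in ("side","wrist"): 
    im=vision.capture(n); np.save(f"pics/l_{n}.npy",im); ims.append(im[:,:,::-1])
cv2.imwrite("pics/l.png",np.hstack([cv2.resize(ims[0][130:280,180:380],(400,300),interpolation=cv2.INTER_CUBIC),cv2.resize(ims[1],(400,300))]))
from kin import *
q0=s["q"]; zt=.109; beam=hv(104)
A=axes(-up,beam); x=np.array([.5195,.165,zt+.045+.104])+beam*.0188
q1,e=ik(x,A,[-.356,.967,1.558,1.062,1.903,2.1]); print("final",q1,e)
T=Tool()
# joint interpolation waypoints
for k in range(1,6):
    q=q0+(q1-q0)*k/5; X,B=fk(q,P,1,1,0); print(k,X,"toolz",(B@RT)[:,2],"toolx",(B@RT)[:,0])
```

```text
[-0.7688  0.4589 -4.1192] [0.1572 0.0398 0.0062] 0.2655839503318861 29.9818816781044 [-0.51    0.5385  1.7438 -0.0878  0.8045 -0.6663]
final [-0.3556  0.8935  1.5617  1.0841  1.9367  2.1654] 1.4016080756833954e-13
1 [ 0.4687 -0.1265  0.0551] toolz [-0.1184  0.2027 -0.972 ] toolx [0.4585 0.8795 0.1276]
2 [ 0.4621 -0.0175  0.0678] toolz [-0.2094  0.4932 -0.8443] toolx [0.9031 0.4285 0.0263]
3 [0.4701 0.0789 0.1124] toolz [-0.2538  0.7416 -0.621 ] toolx [ 0.9258  0.0002 -0.3781]
4 [0.4896 0.1487 0.1801] toolz [-0.2595  0.9086 -0.3271] toolx [ 0.559  -0.1349 -0.8181]
5 [0.515  0.1832 0.258 ] toolz [-0.2419  0.9703 -0.    ] toolx [ 0. -0. -1.]
```

View pics/l.png

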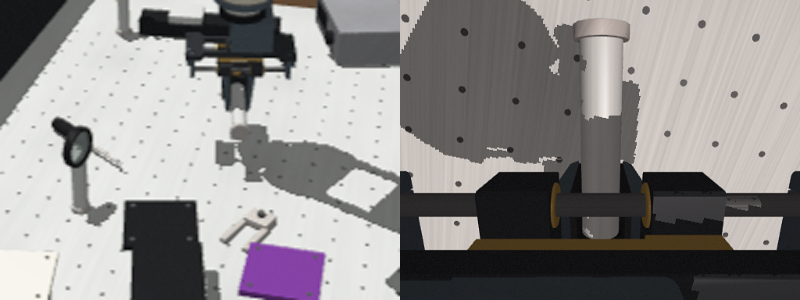

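The side and wrist views show the detector lifted cleanly. The pillar is central in the jaws and the foot is at the size and place expected, so there is no droop. Next I'll plan the swing.

```bash
cat > plan.py <<'E'
from goto import *
from kin import *
q0=np.array([-0.51,0.5385,1.7438,-0.0878,0.8045,-0.6663])
beam=hv(104); A=axes(-up,beam); xf=np.array([.5195,.165,.109+.045+.104])+beam*.0188
q1,_=ik(xf,A,[-.356,.967,1.558,1.062,1.903,2.1])
W=[]
for k,p in ((1.25,[.47,-.17,.22]),(2.5,[.465,-.04,.28]),(3.75,[.48,.09,.30]),(5,[xf[0],xf[1],.305])):
    X,B=fk(q0+(q1-q0)*k/5,P,1,1,0); W.append((np.array(p),B@RT))
E
python3 - <<'E'
from plan import *
T=Tool(); x,B=T[:3,3],T[:3,:3]; q=bot.get_state()["q"]
for p,C in W:
    t=B.T@(p-x)/.03; r=R.from_matrix(B.T@C).as_rotvec()/np.radians(6)
    qs=[];qq=q
    for f in np.linspace(.125,1,8):
        qn,e=ik(x+B@t*.03*f,B@R.from_rotvec(r*np.radians(6)*f).as_matrix(),qq); qs.append(np.abs(qn-qq)/.1); qq=qn
    print("dr",r.round(2),"travel",t.round(2),"mm",np.linalg.norm(t)*30,"deg",np.linalg.norm(r)*6,"q",qq,"maxspeed",np.max(qs,0),e)
    x,B,q=p,C,qq
E
```

```text
dr [2.33 3.16 7.96] travel [ 1.71 -0.19 -4.95] mm 157.17847507114558 deg 53.25486629393765 q [-0.5762  0.4503  1.4593  0.1536  1.5125  0.0266] maxspeed [0.1593 0.1764 0.4388 0.3634 1.1034 0.9015] 3.0531133177191805e-15
dr [3.96 1.06 7.41] travel [ 3.58 -3.09 -0.68] mm 143.26548781894402 deg 50.83148961262231 q [-0.542   0.4926  1.4213  0.4406  1.8183  0.8714] maxspeed [0.1192 0.0995 0.2155 0.4678 0.6014 1.0958] 1.9433397563557696e-09
dr [ 3.77 -1.73  6.85] travel [ 1.2  -3.69  2.1 ] mm 132.38202294873724 deg 48.05618042405492 q [-0.4635  0.6134  1.5079  0.7813  1.8973  1.6285] maxspeed [0.1435 0.1984 0.2653 0.4909 0.284  1.0227] 1.1102230246251565e-15
dr [ 1.72 -3.7   6.28] travel [ 0.26 -2.33  2.35] mm 99.70266570535459 deg 44.960486697699025 q [-0.3556  0.8192  1.5563  1.1128  1.973   2.242 ] maxspeed [0.1552 0.2931 0.1752 0.47   0.2006 0.8358] 1.4188106180118506e-09
```

>>> play_rows(dr=[[0.2,0.25,0.6],[0.5,0.7,1.7],[0.85,1.15,2.9],[1.2,1.6,4.1],[1.55,2.1,5.3],[1.9,2.6,6.5],[2.2,3.0,7.5],[2.33,3.16,7.96]], travel=[[0.13,-0.01,-0.4],[0.36,-0.04,-1.05],[0.62,-0.07,-1.8],[0.88,-0.1,-2.55],[1.14,-0.13,-3.3],[1.4,-0.15,-4.05],[1.61,-0.18,-4.65],[1.71,-0.19,-4.95]], jaw=[0,0,0,0,0,0,0,0])

```text
clock: 6.5
ee_pos: [0.4705, -0.1703, 0.2209]
tool_rot: [-2.521, -1.269, 0.006]
wrist_force: [0.6, -0.3, -3.4]
width: 0.272
finger_force: 30.0
```

>>> play_rows(dr=[[0.3,0.08,0.56],[0.85,0.23,1.6],[1.45,0.39,2.7],[2.05,0.55,3.83],[2.64,0.71,4.94],[3.23,0.86,6.05],[3.74,1.0,7.0],[3.96,1.06,7.41]], travel=[[0.27,-0.23,-0.05],[0.77,-0.66,-0.15],[1.31,-1.13,-0.25],[1.85,-1.6,-0.35],[2.39,-2.06,-0.45],[2.92,-2.52,-0.56],[3.38,-2.92,-0.64],[3.58,-3.09,-0.68]], jaw=[0,0,0,0,0,0,0,0])

```text
clock: 7.3
ee_pos: [0.4651, -0.0394, 0.28]
tool_rot: [-2.42, -0.158, 0.272]
wrist_force: [0.3, 0.7, -4.0]
width: 0.267
finger_force: 30.0
```

>>> play_rows(dr=[[0.28,-0.13,0.51],[0.81,-0.37,1.47],[1.38,-0.63,2.5],[1.95,-0.89,3.54],[2.51,-1.15,4.57],[3.08,-1.41,5.59],[3.56,-1.63,6.47],[3.77,-1.73,6.85]], travel=[[0.09,-0.28,0.16],[0.26,-0.79,0.45],[0.44,-1.35,0.77],[0.62,-1.91,1.09],[0.8,-2.46,1.4],[0.98,-3.01,1.71],[1.13,-3.49,1.98],[1.2,-3.69,2.1]], jaw=[0,0,0,0,0,0,0,0])

```text
clock: 8.1
ee_pos: [0.4799, 0.0908, 0.2993]
tool_rot: [-1.97, 0.639, 0.766]
wrist_force: [0.0, -0.0, -4.1]
width: 0.263
finger_force: 30.0
```

Run:
```python
from plan import *
s=bot.get_state(); print(s["clock"],s["wrist_force"],s["moment"],s["width"],s["finger_force"],s["q"]); rel(*W[2],"resid"); rel(*W[3],"final")
```

```text
8.1 [ 0.0066 -0.0027 -4.0573] [-1.0453 -0.2339  0.0305] 0.2633974005720434 29.98264789581299 [-0.4624  0.6154  1.5092  0.7831  1.8962  1.6319]
resid dr [-0.02  0.02 -0.04] travel [-0.011 -0.002 -0.033] mm 1 deg 0.3
final dr [ 1.7  -3.68  6.24] travel [ 0.241 -2.334  2.322] mm 99 deg 44.7
```

>>> play_rows(dr=[[0.13,-0.28,0.47],[0.37,-0.79,1.34],[0.62,-1.35,2.28],[0.88,-1.9,3.22],[1.13,-2.45,4.16],[1.39,-3.0,5.1],[1.6,-3.5,5.9],[1.7,-3.68,6.24]], travel=[[0.02,-0.17,0.17],[0.05,-0.5,0.5],[0.09,-0.85,0.85],[0.12,-1.2,1.2],[0.16,-1.55,1.55],[0.2,-1.9,1.9],[0.23,-2.2,2.2],[0.24,-2.33,2.32]], jaw=[0,0,0,0,0,0,0,0])

```text
clock: 8.9
ee_pos: [0.5148, 0.1831, 0.3047]
tool_rot: [-1.389, 1.083, 1.388]
wrist_force: [-0.1, -0.7, -2.8]
width: 0.266
finger_force: 30.0
```

Run:
```python
from plan import *
import cv2
s=bot.get_state(); print(s["clock"],s["wrist_force"],s["moment"],s["width"],s["q"]); rel(*W[3],"resid"); print(Tool())
np.save("pics/f_T.npy",Tool())
def crop(im,x,y,wd,h,k,step=10):
    c=cv2.resize(im[y:y+h,x:x+wd],None,fx=k,fy=k,interpolation=cv2.INTER_CUBIC)
    for u in range((x//step+1)*step,x+wd,step): cv2.putText(c,str(u),((u-x)*k-10,10),0,.35,(0,0,255),1)
    for v in range((y//step+1)*step,y+h,step): cv2.putText(c,str(v),(0,(v-y)*k+4),0,.35,(0,0,255),1)
    return c
I={n:vision.capture(n) for n in("scene","side","wrist")}
for n in I: np.save(f"pics/f_{n}.npy",I[n])
# project expected detector points
def proj(n,p):
    c=vision.calibration(n); q=np.linalg.inv(c["T"])@np.append(p,1); return np.array([c["cx"]-c["fx"]*q[0]/q[2], c["cy"]+c["fy"]*q[1]/q[2]])
T=Tool(); g=T[:3,3]-T[:3,2]*.0188; Rd=np.stack([T[:3,2],T[:3,1],-T[:3,0]],1); o=g-Rd@[0,0,.104]
for nm,p in (("foot",[0,0,0]),("neck",[0,0,.128]),("wind",[.0275,0,.153]),("topfront L",[.0225,.025,.178]),("topfront R",[.0225,-.025,.178]),("topback L",[-.0225,.025,.178]),("topback R",[-.0225,-.025,.178])): print(nm,proj("scene",o+Rd@p),proj("side",o+Rd@p))
f=proj("side",o+Rd@[0,0,.1]).astype(int); g2=proj("scene",o+Rd@[0,0,.1]).astype(int); print(f,g2)
a=crop(I["side"][:,:,::-1],f[0]-40,f[1]-60,80,100,5); b=crop(I["scene"][:,:,::-1],g2[0]-40,g2[1]-50,80,100,5)
cv2.imwrite("pics/f.png",np.hstack([a,b]))
```

```text
8.9 [-0.1401 -0.6903 -2.7795] [-1.1593 -0.2445  0.0154] 0.2663294930587126 [-0.3545  0.8208  1.5533  1.1117  1.974   2.2426]
resid dr [ 0.02 -0.01  0.  ] travel [-0.01  -0.007  0.003] mm 0 deg 0.2
[[ 0.0002 -0.9697 -0.2444  0.5148]
 [-0.0006 -0.2444  0.9697  0.1831]
 [-1.     -0.0001 -0.0007  0.3047]
 [ 0.      0.      0.      1.    ]]
foot [296.6942 163.747 ] [261.5214 212.3253]
neck [301.204  133.4543] [262.085  168.6771]
wind [310.2774 122.3094] [262.3248 164.8892]
topfront L [303.7245 110.4804] [273.0623 154.5265]
topfront R [316.4676 121.7169] [251.7844 154.4151]
topback L [290.1565 117.6255] [272.5052 146.2054]
topback R [302.7696 129.244 ] [251.9376 146.0939]
[261 178] [300 140]
```

View pics/f.png

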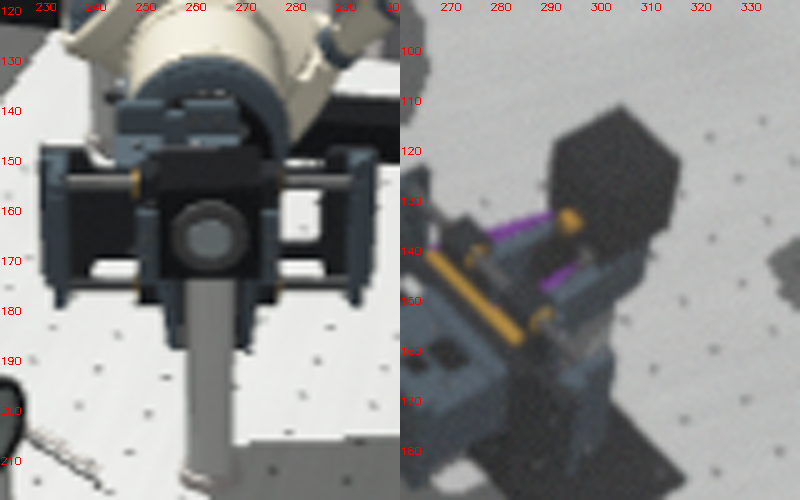

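The detector is upright. Side view: the window is at (263,165) against a predicted (262.3,164.9), and the pillar is vertical at column 263. Scene view: the head corners are within 1 px of where they should be. Starting the descent now, first to well above the plate, then feeling for it.

>>> play_rows(dr=[[0,0,0],[0,0,0],[0,0,0],[0,0,0],[0,0,0],[0,0,0],[0,0,0],[0,0,0]], travel=[[0.3,0,0],[0.8,0,0],[1.3,0,0],[1.7,0,0],[2.0,0,0],[2.2,0,0],[2.3,0,0],[2.3,0,0]], jaw=[0,0,0,0,0,0,0,0])

```text
clock: 9.85
ee_pos: [0.5152, 0.1823, 0.237]
tool_rot: [-1.393, 1.079, 1.384]
wrist_force: [-0.3, 0.9, -4.4]
width: 0.27
finger_force: 30.0
```

>>> play_rows(dr=[[0,0,0],[0,0,0],[0,0,0],[0,0,0],[0,0,0],[0,0,0],[0,0,0],[0,0,0]], travel=[[0.04,0,0],[0.08,0,0],[0.12,0,0],[0.16,0,0],[0.2,0,0],[0.24,0,0],[0.24,0,0],[0.24,0,0]], jaw=[0,0,0,0,0,0,0,0])

```text
clock: 10.65
ee_pos: [0.5152, 0.1823, 0.2299]
tool_rot: [-1.393, 1.079, 1.384]
wrist_force: [-0.2, -0.5, -4.0]
width: 0.268
finger_force: 30.0
```

Run:
```python
from plan import *
import cv2
s=bot.get_state(); print(s["clock"],s["wrist_force"],s["moment"]); T=Tool(); print(T)
print("foot z",T[2,3]-.104)
sd=vision.capture("side"); np.save("pics/g_side.npy",sd)
c=sd[:,:,::-1][140:240,220:320]; w=vision.capture("wrist")[:,:,::-1]
cv2.imwrite("pics/g.png",np.hstack([cv2.resize(c,(450,450),interpolation=cv2.INTER_CUBIC),cv2.resize(w,(350,450))]))
```

```text
10.65 [-0.1609 -0.5158 -4.0424] [-1.1578 -0.311   0.0112]
[[ 0.006  -0.9696 -0.2448  0.5152]
 [-0.0013 -0.2448  0.9696  0.1823]
 [-1.     -0.0055 -0.0027  0.2299]
 [ 0.      0.      0.      1.    ]]
foot z 0.12593944253800832
```

View pics/g.png

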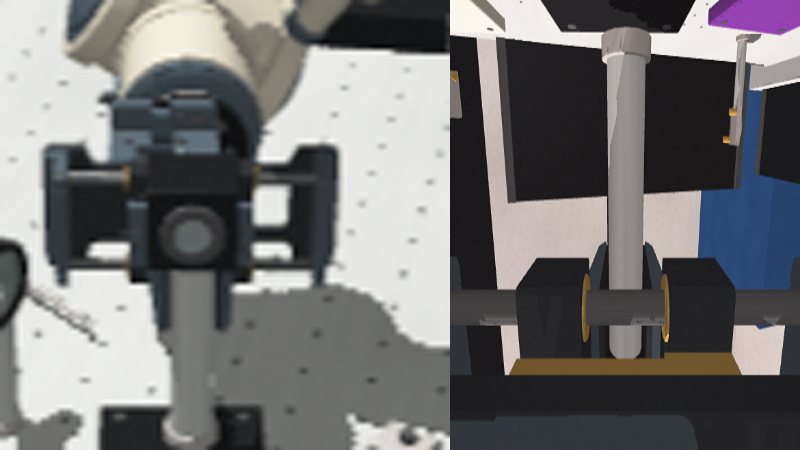

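The wrist view shows the foot over the plate, clear of its top. The side view shows the foot near the plate's middle. Now feeling down in small steps.

>>> play_rows(dr=[[0,0,0],[0,0,0],[0,0,0],[0,0,0],[0,0,0],[0,0,0]], travel=[[0.03,0,0],[0.06,0,0],[0.09,0,0],[0.12,0,0],[0.15,0,0],[0.15,0,0]], jaw=[0,0,0,0,0,0])

```text
clock: 11.35
ee_pos: [0.5152, 0.1822, 0.2253]
tool_rot: [-1.393, 1.079, 1.384]
wrist_force: [0.3, -0.2, -3.6]
width: 0.265
finger_force: 30.0
```

>>> play_rows(dr=[[0,0,0],[0,0,0],[0,0,0],[0,0,0],[0,0,0]], travel=[[0.03,0,0],[0.06,0,0],[0.09,0,0],[0.1,0,0],[0.1,0,0]], jaw=[0,0,0,0,0])

```text
clock: 11.85
ee_pos: [0.5152, 0.1823, 0.2224]
tool_rot: [-1.393, 1.079, 1.384]
wrist_force: [-1.0, 0.6, -3.7]
width: 0.266
finger_force: 30.0
```

>>> play_rows(dr=[[0,0,0],[0,0,0],[0,0,0],[0,0,0],[0,0,0],[0,0,0]], travel=[[0.02,0,0],[0.04,0,0],[0.06,0,0],[0.08,0,0],[0.08,0,0],[0.08,0,0]], jaw=[0,0,0,0,0,0])

```text
clock: 12.45
ee_pos: [0.5152, 0.1822, 0.22]
tool_rot: [-1.393, 1.079, 1.383]
wrist_force: [-0.5, 0.2, -3.3]
width: 0.269
finger_force: 30.0
```

>>> play_rows(dr=[[0,0,0],[0,0,0],[0,0,0],[0,0,0],[0,0,0]], travel=[[0.02,0,0],[0.04,0,0],[0.06,0,0],[0.06,0,0],[0.06,0,0]], jaw=[0,0,0,0,0])

```text
clock: 12.95
ee_pos: [0.5152, 0.1822, 0.2182]
tool_rot: [-1.393, 1.079, 1.383]
wrist_force: [-0.1, 0.5, -3.7]
width: 0.269
finger_force: 30.0
```

>>> play_rows(dr=[[0,0,0],[0,0,0],[0,0,0],[0,0,0],[0,0,0]], travel=[[0.02,0,0],[0.04,0,0],[0.06,0,0],[0.06,0,0],[0.06,0,0]], jaw=[0,0,0,0,0])

```text
clock: 13.45
ee_pos: [0.5153, 0.1822, 0.2168]
tool_rot: [-1.393, 1.079, 1.384]
wrist_force: [-0.0, -1.1, 1.8]
width: 0.265
finger_force: 30.0
```

Contact: the vertical force rose from -3.7 N to +1.8 N, with the foot at about 113 mm. Releasing slowly.

>>> play_rows(dr=[[0,0,0],[0,0,0],[0,0,0],[0,0,0],[0,0,0],[0,0,0],[0,0,0],[0,0,0]], travel=[[0,0,0],[0,0,0],[0,0,0],[0,0,0],[0,0,0],[0,0,0],[0,0,0],[0,0,0]], jaw=[0.24,0.26,0.265,0.27,0.275,0.28,0.285,0.29])

```text
clock: 14.25
ee_pos: [0.5153, 0.1822, 0.2163]
tool_rot: [-1.393, 1.079, 1.383]
wrist_force: [0.1, 0.1, -0.1]
width: 0.29
finger_force: 0.0
```

>>> play_rows(dr=[[0,0,0],[0,0,0],[0,0,0],[0,0,0],[0,0,0],[0,0,0],[0,0,0],[0,0,0]], travel=[[0,0,0],[0,0,0],[0,0,0],[0,0,0],[0,0,0],[0,0,0],[0,0,0],[0,0,0]], jaw=[0.295,0.3,0.305,0.31,0.32,0.33,0.34,0.35])

```text
clock: 15.05
ee_pos: [0.5152, 0.1822, 0.2164]
tool_rot: [-1.393, 1.079, 1.384]
wrist_force: [-0.8, 0.1, 0.2]
width: 0.349
finger_force: 0.0
```

Run:
```python
from plan import *
import cv2
s=bot.get_state(); print(s["clock"],s["wrist_force"],s["width"],s["finger_force"]); T=Tool(); print(T)
ws=[vision.capture(n)[:,:,::-1] for n in ("side","scene","wrist")]
cv2.imwrite("pics/r.png",np.hstack([cv2.resize(ws[0][140:240,220:320],(400,400),interpolation=cv2.INTER_CUBIC),cv2.resize(ws[2][:,106:406],(400,400))]))
```

```text
15.05 [-0.7522  0.096   0.2344] 0.3485869722741827 0.0
[[ 0.006  -0.9696 -0.2448  0.5152]
 [-0.0013 -0.2448  0.9696  0.1822]
 [-1.     -0.0055 -0.0027  0.2164]
 [ 0.      0.      0.      1.    ]]
```

View pics/r.png

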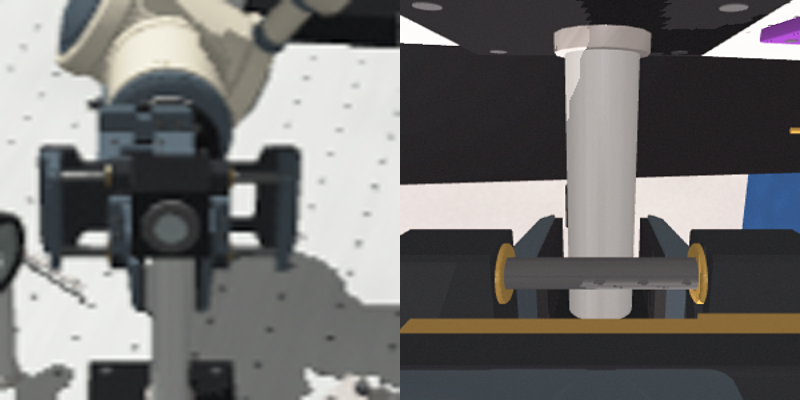

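The side and wrist views show the detector standing free on the plate, with a gap to both fingers. Opening further, then withdrawing straight back.

>>> play_rows(dr=[[0,0,0],[0,0,0],[0,0,0],[0,0,0],[0,0,0],[0,0,0]], travel=[[0,0,0],[0,0,0],[0,0,0],[0,0,0],[0,0,0],[0,0,0]], jaw=[0.4,0.45,0.5,0.55,0.6,0.65])

```text
clock: 15.8
ee_pos: [0.5153, 0.1822, 0.2164]
tool_rot: [-1.393, 1.079, 1.383]
wrist_force: [0.1, 0.1, -0.3]
width: 0.643
finger_force: 0.0
```

>>> play_rows(dr=[[0,0,0],[0,0,0],[0,0,0],[0,0,0],[0,0,0],[0,0,0],[0,0,0],[0,0,0]], travel=[[0,0,-0.1],[0,0,-0.3],[0,0,-0.6],[0,0,-1.0],[0,0,-1.4],[0,0,-1.9],[0,0,-2.4],[0,0,-2.9]], jaw=[0.65,0.65,0.65,0.65,0.65,0.65,0.65,0.65])

```text
clock: 16.6
ee_pos: [0.5369, 0.0964, 0.2166]
tool_rot: [-1.393, 1.079, 1.383]
wrist_force: [0.6, 0.4, -0.1]
width: 0.648
finger_force: 0.0
```

>>> play_rows(dr=[[0,0,0],[0,0,0],[0,0,0],[0,0,0],[0,0,0]], travel=[[0,0,-0.5],[0,0,-1.0],[0,0,-1.5],[0,0,-1.8],[0,0,-1.8]], jaw=[0.65,0.65,0.65,0.65,0.65])

```text
clock: 17.1
ee_pos: [0.5502, 0.0444, 0.2167]
tool_rot: [-1.393, 1.08, 1.382]
wrist_force: [-0.9, 0.5, -0.2]
width: 0.649
finger_force: 0.0
```

Run:
```python
from plan import *
import cv2
s=bot.get_state(); print(s["clock"],s["wrist_force"],s["width"],s["ee_pos"])
ws=[vision.capture(n) for n in ("side","scene")]
np.save("pics/e_side.npy",ws[0]);np.save("pics/e_scene.npy",ws[1])
def crop(im,x,y,wd,h,k,step=10):
    c=cv2.resize(im[y:y+h,x:x+wd,::-1],None,fx=k,fy=k,interpolation=cv2.INTER_CUBIC)
    for u in range((x//step+1)*step,x+wd,step): cv2.putText(c,str(u),((u-x)*k-10,10),0,.35,(0,0,255),1)
    for v in range((y//step+1)*step,y+h,step): cv2.putText(c,str(v),(0,(v-y)*k+4),0,.35,(0,0,255),1)
    return c
cv2.imwrite("pics/e.png",np.hstack([crop(ws[0],220,150,80,110,5),crop(ws[1],260,110,80,110,5)]))
```

```text
17.1 [-0.9127  0.4763 -0.2044] 0.6494799655088969 [0.5502 0.0444 0.2167]
```

View pics/e.png

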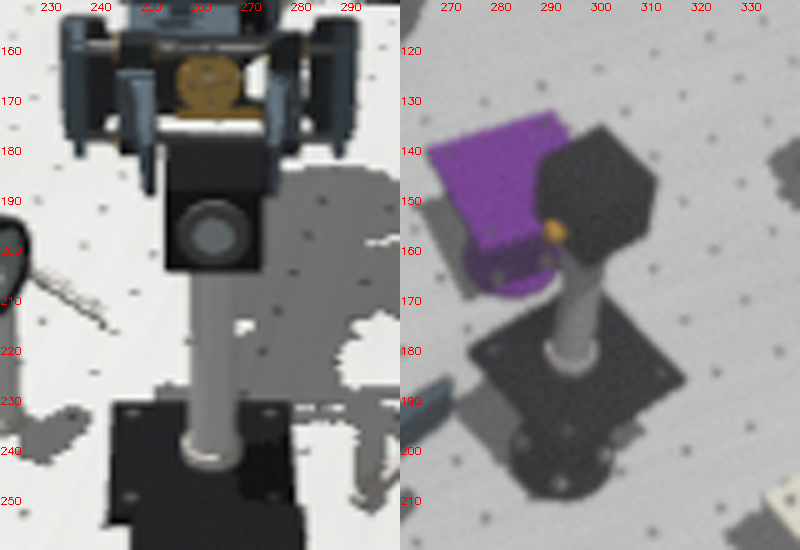

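The view shows the detector upright on the black plate: window at side (262.6,197), foot at side (262.2,239) and scene (294.4,181). Last check is the offset from the beam line.

Run:
```python
from h import *
ap=plane("scene",365,112.4,.262)[:2]; m=[(plane("side",*a,.292)+plane("side",*b,.292))[:2]/2 for a,b in (((245,325.5),(285,325.5)),((246,256.5),(281,256.5)))]
ax=(m[0]-m[1])/np.linalg.norm(m[0]-m[1]); n=np.array([-ax[1],ax[0]]); print("axis deg",np.degrees(np.arctan2(ax[1],ax[0])),"ap vs side mid",n@(ap-m[0]))
w=plane("side",262.6,197,.266)[:2]; f=plane("side",262.2,240,.115)[:2]; fs=plane("scene",294.4,181,.115)[:2]
print("window",w,"foot",f,fs)
for nm,p in(("w",w),("f",f),("fs",fs)): print(nm,"offset from side-mid line",n@(p-m[0]),"from scene aperture line",n@(p-ap))
```

```text
axis deg 104.24154558047732 ap vs side mid -0.0012569903714073302
window [0.5108 0.1915] foot [0.5172 0.166 ] [0.521  0.1644]
w offset from side-mid line 0.0015740150072616544 from scene aperture line 0.0028310053786689848
f offset from side-mid line 0.0016375818693509245 from scene aperture line 0.0028945722407582616
fs offset from side-mid line -0.0016492680385058105 from scene aperture line -0.00039227766709848725
```

The window is within about 3 mm of the beam line and the facing is within about 1°. Handing in.

```bash
python3 -c "
from bench import bot
print(bot.finish_job())"
```

```text
the job is handed in; nothing more can be done
None
```

The detector stands upright and free on the black platform, facing the laser to about 1° with its window about 3 mm or less from the beam line by my camera measurements; I handed the job in after about 17 s, and no verdict came back.

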